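# Find the full tea tin by its weight and load it into the spring-fed tin holder

## Task

Two blue tea tins stand loose on the worktop; they look alike, but one is full and the other nearly empty, which only their weight tells. Load the full one into the grey spring-fed tin holder, in front of the tin already in it: press that tin gently back against the spring pusher until the pusher stops, then gently lower the full tin behind the front lip until it stands flat on the holder's floor, and let go. The nearly empty tin must end standing upright on the worktop; do not disturb the other things.

Things in the scene. Friction and masses are not known exactly. Their poses are not given: they have to be found in the camera images.
- tin_near: closed blue tea tin, upright box 57 mm (its x) by 77 mm (its y), 108 mm high; origin: centre of its underside. Of the two loose tins the one nearer to the robot. By chance one of the two is full (0.45 to 0.6 kg), the other nearly empty (0.14 to 0.25 kg). The contents have 2 mm of play. Grip it across the 57 mm, from above.
- tin_far: the other loose tin, alike in looks and size, standing farther from the robot
- tin_stored: third tin of the same size (0.28 kg), already in the holder between its front lip and the pusher, its 77 mm side along the holder; it slides back when pushed and stays in the holder
- tin_holder: grey plastic open-topped lane for two tins in file, fixed. Origin on the worktop below the inner face of the front lip; x to the back, away from the robot. Floor 5 mm thick, lip top 19 mm high at x -5 to 0 mm, side wall tops 43 mm high, 61 mm apart (2 mm play each side of a tin), mouth flared from x 18 to -15 mm, back wall at x 198 mm. It bears 40 N.
- front_place (a point): where the middle of the full tin's underside belongs: on the holder's floor, 38.5 mm behind the lip's inner face, midway between the side walls
- pusher (a joint): black sprung pusher, 92 mm high, sliding along the holder's x, in m: 0 with one tin in the lane, 0.077 with two, hard stop at 0.080 (then the front tin clears the lip by 3 mm). Its spring pushes with 4.5 N at 0, 6 N at the stop; rubbing adds 2 to 8 N. Over 30 N between the tins is too much.
- cream_pot: low white lidded pot, 69 mm diameter, 41 mm high, at the left front; bystander. (Beyond it on the left, from y = 0.33 m and x = 0.42 m on, stands the fridge, 0.34 m high: keep the arm clear of it.)
- teaspoon: teaspoon lying flat near the front edge, 137 mm long (its x), 13 mm high; bystander
- matchbox: small matchbox, 36 x 52 x 15 mm, on the front edge by the hob; bystander
- red_pot: small pot with a red lid, 47 mm diameter, 83 mm high, at the left behind; bystander
Things that resemble listed ones, but are neither listed nor needed, are in the scene too. What is shaped like the tin_far but white is not meant.

How it is judged:
By the outcome, as a careful person would: the job done as asked, in the order asked, and still so for the second after the job is handed in, with the robot touching nothing.
It also fails if it takes over 67 s, if anything falls off the work surface, if the arm or the gripper's body presses on something with over 40 N, if the wrist force passes 120 N, or if a joint passes its speed limit or range.

## Robot

A 6-joint arm with a two-finger parallel gripper is mounted at the origin on a cart in front of the work surface, level with it; the furniture and walls round the work are solid. World frame = base frame: x ahead of the robot, y to its left, z up, the work surface at z = 0. Lengths are in m, angles in rad, forces in N, time in s.
With the tool pointing down it reaches from about 0.35 to 0.775 m from the base axis. Payload 7.3 kg.
Tool frame: the origin (TCP) lies at the very end of the fingers, on their centre line; the grasp point (between the pads) lies 19 mm behind it; z points along the fingers, y is the line along which they close (so a half turn about z gives the same grasp; the last joint's range is limited). The gripper opens to 92 mm and grips with 3 to 60 N. Pads are 19 mm wide; open, the fingers measure 130 mm over their backs; the gripper's body (75 mm by 190 mm) begins 47 mm behind the grasp point.
Start: joints at [1.155, 0.342, 1.524, -0, 1.275, -0.146], TCP at [0.14, 0.506, 0.227] pointing down, gripper open.
Joint ranges: [-2.53, 2.53], [-0.77, 2.02], [0.04, 2.7], [-1, 4.14], [0.28, 2.66], [-3.11, 3.11]. Speed limits (rad/s): [2.57, 2.57, 3.14, 3.14, 3.14, 3.14].

## Interface

Orientations are given as [roll, pitch, yaw] about the fixed x, y, z axes, in that order (R = Rz(yaw) Ry(pitch) Rx(roll)).
In Python, from cell import observe, read_camera, get_calibration, hand_in, search_frame gives the robot as it stands.
- The arm moves only by the tool step_arm, never from a script. Its argument "commands" is a list of rows, each an object with "translation": the shift along the tool's x, y, z in mm, a list of three; "roll": the turn about the tool's z in rad. In form: [{"translation": [x, y, z], "roll": roll}, ...]. A call has 1 to 20 rows; each row shifts and turns the commanded pose from where the row before left it, along the tool's axes as they then stand; what a row does not reach is not made up. A row lasts 1/12 s, in which the tool goes at most 41.7 mm and 7.16 degrees, less where a joint would pass 70% of its speed; a pose out of reach is approached as far as the arm can. A call is refused whole if a number of a shift passes 41.7 or a number of a turn 0.125, either way. A call with a gripper value outside its range is refused whole. "fingers" is the opening, from 0 (shut) to 1 (fully open), set as the call begins (left out, the last holds). The fingers move at their own pace and stop on an object; "grip_force" is the grip in N (left out, the last holds). Time passes only in rows, so rows that do not move let the fingers close. It gives the time, the measured TCP pose, the force, the opening and the grip force at its end, in the units of the state.
- observe(): the state, without advancing time (a new reading comes with each control period).
- read_camera(name): name is "side" or "top" or "wrist"; returns the picture (400x640x3 uint8, red, green, blue); there is no depth.
- get_calibration(name): a dict with "camera_matrix" (3x3 intrinsics, pixels), "world_from_camera" (4x4, takes a point from camera to world coordinates). Camera axes: x right, y up, looking along -z (the intrinsics and any distortion apply to the point x, -y, -z); pixel columns grow to the right and rows downward; lengths in m; the calibration is good to about 2 mm. A picture is of the moment at which its call begins: read the wrist's pose just before it. get_calibration takes no time and is no camera call; for the wrist camera it gives the pose at the moment of the call.
- hand_in(): hands the job in; it is judged then, once.
Trained networks look in the newest picture that a camera, given by its name, has taken for a name from the list of things; names that differ only in an ending like _2 or _b are one class to them, and where a whole thing is asked for, a point or a joint stands for the part that bears it (a point fixed in the world has none). Each returns a list of dicts, best first, with "confidence" (0 to 1); they miss things now and then, are a little off and sometimes report something else, mostly with a low value. They report only what shows in the picture. A call takes as long as a camera call. They do not tell look-alikes from the thing itself.
- search_frame(camera, name): "at" ([x, y, z] in m, in world coordinates, good to about 4 mm: the middle of the surface that is visible of it).
The state is a dict: "time": time; "qpos": joint angles; "qvel": joint speeds; "joint_efforts": joint torques, N m; "tool_pos": TCP position; "tool_rot": TCP orientation; "contact_force": force on the tool from outside, world axes, zero at the start; "torque": the same for the moment, N m; "opening": finger opening in m; "grip_force": force on a finger pad.
Only numpy, scipy, OpenCV 4.12 (cv2) and the standard library are available. Lean on these libraries where they do the work, as an engineer would, in place of code of your own. Each camera call takes 0.05 s, during which the arm holds its last target. There are 200 camera calls.

## Working session

There is one attempt and no reset: what is moved stays moved. The work goes in short steps, Python scripts to look and compute and a tool call to move; the robot and the scene stay as the last step left them, time stands still between calls to the robot, and variables do not carry over. Pictures are saved under pics/ and viewed, at most 10 in all, crops included, and the job is handed in when it is done.

Besides the shell and the picture viewer there is one more tool, called after "Emit:" as name([rows], argument=value, ...), one row to a line, values as JSON. step_arm: Moves the arm, as the interface text tells. Its arguments: {"type":"object","properties":{"commands":{"type":"array"},"fingers":{"type":"number"},"grip_force":{"type":"number"}},"required":["commands"]}

```bash
mkdir -p pics; cat > h.py <<'E'
import numpy as np, cv2
from cell import observe, read_camera, get_calibration, hand_in, search_frame
def snap(c,fn=None):
    im=read_camera(c)
    if fn: cv2.imwrite('pics/'+fn,im[:,:,::-1])
    return im
def proj(cal,P):
    K=np.array(cal['camera_matrix']);T=np.array(cal['world_from_camera'])
    P=np.atleast_2d(P);c=(P-T[:3,3])@T[:3,:3]
    c=c*[1,-1,-1];u=c@K.T
    return u[:,:2]/u[:,2:]
def ray(cal,uv,z):
    K=np.array(cal['camera_matrix']);T=np.array(cal['world_from_camera'])
    d=np.linalg.inv(K)@[uv[0],uv[1],1];d=T[:3,:3]@(d*[1,-1,-1])
    o=T[:3,3];return o+d*(z-o[2])/d[2]
E
python3 - <<'E'
from h import *
s=observe();print({k:np.round(v,3) for k,v in s.items()})
for c in ('side','top'):
    snap(c,c+'0.png');cal=get_calibration(c);print(c,cal.keys(),np.round(cal['camera_matrix'],1),np.round(cal['world_from_camera'],3))
    for n in ('tin_near','tin_stored','tin_holder','pusher','cream_pot','red_pot','teaspoon','matchbox'):
        r=search_frame(c,n);print(n,[(np.round(a['at'],3),round(a['confidence'],2),proj(cal,a['at']).round()[0]) for a in r])
E
```

```text
{'time': np.float64(0.0), 'qpos': array([ 1.155,  0.343,  1.525,  0.   ,  1.275, -0.146]), 'qvel': array([-0.001,  0.001,  0.002, -0.001,  0.   , -0.   ]), 'joint_efforts': array([-2.0000e-03, -4.3125e+01, -2.4422e+01,  7.2000e-02,  5.6000e-02,
       -0.0000e+00]), 'tool_pos': array([0.14 , 0.506, 0.226]), 'tool_rot': array([-3.14 , -0.   ,  2.872]), 'contact_force': array([ 0.082,  1.144, -0.5  ]), 'torque': array([-0.01 , -0.047,  0.037]), 'grip_force': np.float64(0.0), 'opening': np.float64(0.092)}
side dict_keys(['camera_matrix', 'world_from_camera']) [[428.    0.  318.8]
 [  0.  428.  196.7]
 [  0.    0.    1. ]] [[ 0.964 -0.238  0.114  0.718]
 [ 0.264  0.846 -0.463 -0.585]
 [ 0.014  0.477  0.879  1.195]
 [ 0.     0.     0.     1.   ]]
tin_near [(array([ 0.515, -0.014,  0.11 ]), 0.84, array([298., 192.]))]
tin_stored [(array([0.606, 0.159, 0.108]), 0.84, array([342., 152.]))]
tin_holder [(array([0.68 , 0.168, 0.018]), 0.64, array([363., 171.]))]
pusher [(array([0.65 , 0.173, 0.039]), 0.71, array([355., 164.]))]
cream_pot [(array([0.42 , 0.253, 0.042]), 0.82, array([294., 128.])
[... 195 characters left out ...]
232., 271.]))]
top dict_keys(['camera_matrix', 'world_from_camera']) [[377.    0.  323.4]
 [  0.  377.  199.7]
 [  0.    0.    1. ]] [[-0.001  0.989 -0.147  0.422]
 [-1.    -0.001  0.004  0.008]
 [ 0.004  0.147  0.989  0.995]
 [ 0.     0.     0.     1.   ]]
tin_near [(array([0.509, 0.007, 0.108]), 0.78, array([322., 219.]))]
tin_stored [(array([0.593, 0.169, 0.113]), 0.61, array([254., 183.]))]
tin_holder [(array([ 0.693,  0.176, -0.   ]), 0.95, array([260., 155.]))]
pusher []
cream_pot [(array([0.418, 0.263, 0.042]), 0.86, array([220., 258.]))]
red_pot [(array([0.733, 0.284, 0.082]), 0.76, array([212., 131.]))]
teaspoon [(array([0.38 , 0.162, 0.008]), 0.66, array([262., 273.]))]
matchbox []
```

```bash
ls
```

```text
h.py
pics
```

View pics/top0.png

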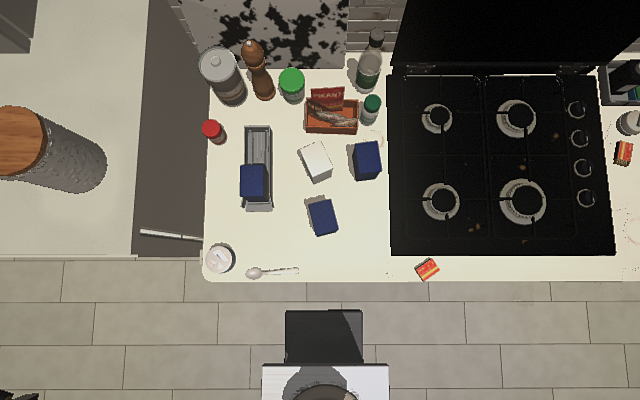

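View pics/side0.png

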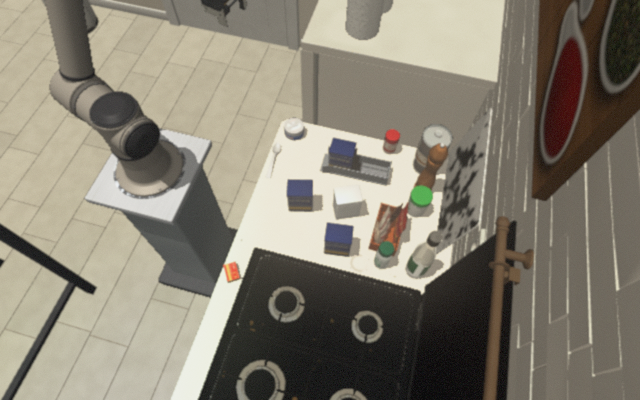

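Top view: near tin at (322,217), far blue tin at (367,160), stored tin at (253,180) in the holder, and a white look-alike at (316,161), which is not meant. In the side view the same tins are at (300,195), (339,240), (342,152) and (348,202). The blue ones fit the description, so I'll confirm with an enlarged crop.

```bash
python3 - <<'E'
import cv2,numpy as np
a=cv2.imread('pics/top0.png')[115:245,230:390];b=cv2.imread('pics/side0.png')[130:260,270:400]
f=lambda i:cv2.resize(i,None,fx=2.7,fy=2.7,interpolation=cv2.INTER_CUBIC)
cv2.imwrite('pics/c1.png',np.hstack([f(a),f(b)])[:, :800])
for i,(n,pts) in enumerate({'top0':[(322,212),(367,157),(330,230)],'side0':[(300,186),(300,205),(339,231),(339,250)]}.items()):
    im=cv2.imread(f'pics/{n}.png');print([im[v,u] for u,v in pts])
E
```

```text
[array([91, 63, 55], dtype=uint8), array([88, 55, 49], dtype=uint8), array([98, 63, 55], dtype=uint8)]
[array([118,  89,  89], dtype=uint8), array([82, 84, 88], dtype=uint8), array([114,  80,  75], dtype=uint8), array([75, 76, 80], dtype=uint8)]
```

View pics/c1.png

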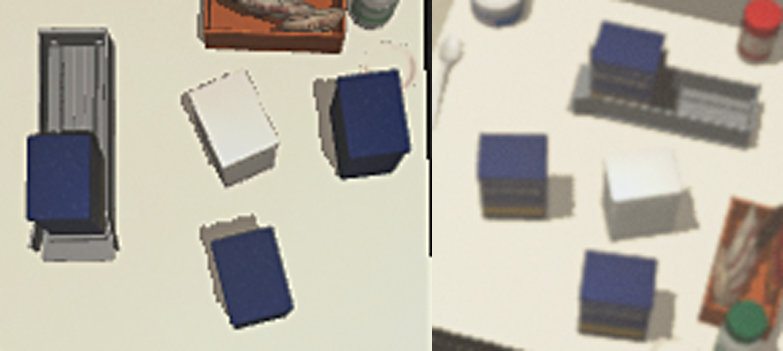

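Confirmed: the blue tins at (322,217) and (367,160) are the loose ones. The white one at (316,161) is excluded.

```bash
cat >> h.py <<'E'
from scipy.optimize import minimize
def corners(x,y,yaw,z0=0,h=.108,a=.057,b=.077,zs=None):
    c,s=np.cos(yaw),np.sin(yaw);zs=zs if zs is not None else (z0,z0+h)
    return np.array([[x+c*i*a/2-s*j*b/2,y+s*i*a/2+c*j*b/2,z] for z in zs for i,j in((-1,-1),(1,-1),(1,1),(-1,1))])
def hullmask(cal,P,S=4):
    m=np.zeros((400*S//1,640*S),np.uint8) if S==1 else np.zeros((400*S,640*S),np.uint8)
    uv=proj(cal,P)
    cv2.fillConvexPoly(m,cv2.convexHull(np.round(((uv+.5)*S-.5)*16).astype(np.int32)),255,shift=4)
    return cv2.resize(m,(640,400),interpolation=cv2.INTER_AREA)/255.
def bluemask(im):
    im=im.astype(int);r,b=im[...,0],im[...,2]
    return ((b-r>18)&(r<115)).astype(np.uint8)
def comp(m,uv):
    n,l,st,ce=cv2.connectedComponentsWithStats(m)
    k=min((k for k in range(1,n) if st[k,4]>150),key=lambda k:np.hypot(*(ce[k]-uv)))
    return (l==k).astype(float),st[k]
def fit(cal,m,p0,full=True,z0=0):
    f=lambda p:np.abs(hullmask(cal,corners(p[0],p[1],p[2],zs=(z0,z0+.108) if full else (z0+.108,)),2)-m).sum()
    best=None
    for dy in(-.15,0,.15):
        q=np.array(p0)+[0,0,dy]
        r=minimize(f,q,method='Nelder-Mead',options=dict(initial_simplex=q+np.vstack([np.zeros(3),np.diag([.01,.01,.1])]),xatol=1e-4,fatol=.1,maxiter=200))
        if best is None or r.fun<best.fun: best=r
    return best.x,best.fun,m.sum()
E
python3 - <<'E'
from h import *
cal=get_calibration('top');im=cv2.imread('pics/top0.png')[:,:,::-1]
m=bluemask(im)
for n,uv,full,z0,p0 in (('near',(322,217),1,0,(.51,.0,.2)),('far',(367,160),1,0,(.63,-.11,-.05)),('stored',(253,180),0,.005,(.6,.17,0))):
    mm,st=comp(m,uv);print(n,st,[np.round(v,4) for v in fit(cal,mm,p0,full,z0)])
cs=get_calibration('side');im=cv2.imread('pics/side0.png')[:,:,::-1]
m=bluemask(im)
for n,uv in (('near',(300,187)),('far',(339,235)),('stored',(342,150))):
    mm,st=comp(m,uv);print(n,st)
    # height check: triangulate top-face centre later
# holder corners top image, from crop: (38,28),(116,33) back, (40,258)?,(118,258)
for c in ((38,28),(114,33),(36,248),(118,250)):
    print(np.round(ray(cal,(230+c[0]/2.7,115+c[1]/2.7),.043),3))
E
```

```text
near [308 200  30  35 732] [array([ 0.5179,  0.0051, -0.1908]), np.float64(326.2941), np.float64(732.0)]
far [355 141  27  33 681] [array([ 0.6702, -0.1078, -0.2869]), np.float64(406.8196), np.float64(681.0)]
stored [240 165  24  32 715] [array([ 0.6013,  0.1755, -1.5399]), np.float64(63.0784), np.float64(715.0)]
near [287 180  25  16 371]
far [325 223  27  21 449]
stored [330 139  25  18 327]
[0.762 0.212 0.043]
[0.757 0.138 0.043]
[0.546 0.208 0.043]
[0.544 0.13  0.043]
```

```bash
python3 - <<'E'
from h import *
cal=get_calibration('top');im=cv2.imread('pics/top0.png')[:,:,::-1]
m=bluemask(im)
for n,uv,z0,p0 in (('near',(322,217),0,(.51,.0,1.75)),('far',(367,160),0,(.63,-.11,1.5))):
  for full in (0,1):
    mm,st=comp(m,uv);print(n,full,[np.round(v,4) for v in fit(cal,mm,p0,full,z0)])
s=observe();w=get_calibration('wrist');T=np.array(w['world_from_camera'])
from scipy.spatial.transform import Rotation as R
Rt=R.from_euler('xyz',s['tool_rot']).as_matrix()
print(np.round(w['camera_matrix'],1));print('cam in tool',np.round(Rt.T@(T[:3,3]-s['tool_pos']),3),'\n',np.round(Rt.T@T[:3,:3],3))
E
```

```text
near 0 [array([0.5141, 0.006 , 1.8179]), np.float64(72.0824), np.float64(732.0)]
near 1 [array([0.5153, 0.0055, 1.8194]), np.float64(127.5686), np.float64(732.0)]
far 0 [array([ 0.6581, -0.1033,  1.7166]), np.float64(70.3333), np.float64(681.0)]
far 1 [array([ 0.6671, -0.1073,  1.4615]), np.float64(386.5882), np.float64(681.0)]
[[345.8   0.  323.8]
 [  0.  345.8 203. ]
 [  0.    0.    1. ]]
cam in tool [ 0.065 -0.    -0.158] 
 [[-0.001  0.97   0.244]
 [ 1.     0.001  0.001]
 [ 0.     0.244 -0.97 ]]
```

Emit:
step_arm([
  {"translation": [0,0,-10],"roll": -0.09},
  {"translation": [0,0,-10],"roll": -0.09},
  {"translation": [0,0,-10],"roll": -0.09},
  {"translation": [-16,-30,-8],"roll": 0},
  {"translation": [-16,-30,-8],"roll": 0},
  {"translation": [-16,-30,-8],"roll": 0},
  {"translation": [-16,-30,-8],"roll": 0},
  {"translation": [-16,-30,0],"roll": 0},
  {"translation": [-16,-30,0],"roll": 0},
  {"translation": [-20,-30,0],"roll": 0},
  {"translation": [-20,-30,0],"roll": 0},
  {"translation": [-20,-30,0],"roll": 0},
  {"translation": [-20,-30,0],"roll": 0},
  {"translation": [-20,-30,0],"roll": 0},
  {"translation": [-36,-10,0],"roll": 0},
  {"translation": [-36,-10,0],"roll": 0},
  {"translation": [-36,-10,0],"roll": 0},
  {"translation": [-36,-10,0],"roll": 0},
  {"translation": [-36,-10,0],"roll": 0},
  {"translation": [-36,-10,0],"roll": 0},
], fingers=1)

```text
time: 2.57
tool_pos: [0.5536, 0.1153, 0.2886]
tool_rot: [3.141, 0.0, 3.141]
contact_force: [0.7, 0.6, 0.4]
opening: 0.0914
grip_force: 0.0
```

```bash
python3 - <<'E'
from h import *
c=get_calibration('wrist');im=snap('wrist','w1.png');np.save('w1.npy',dict(c))
s=observe();print(s['tool_pos'],s['time'],s['contact_force'])
m=bluemask(im)
n,l,st,ce=cv2.connectedComponentsWithStats(m)
for k in range(1,n):
    if st[k,4]>150: print(st[k],ce[k])
E
```

```text
[0.5590409  0.11295756 0.2866791 ] 2.6167 [ 0.49403659 -2.58712944 -1.00623662]
[ 172  105   80   82 4419] [213.23693143 144.4265671 ]
[ 353  183   57   78 3797] [380.43771398 223.92862786]
[136 225  37  24 278] [154.6618705  232.78057554]
```

View pics/w1.png

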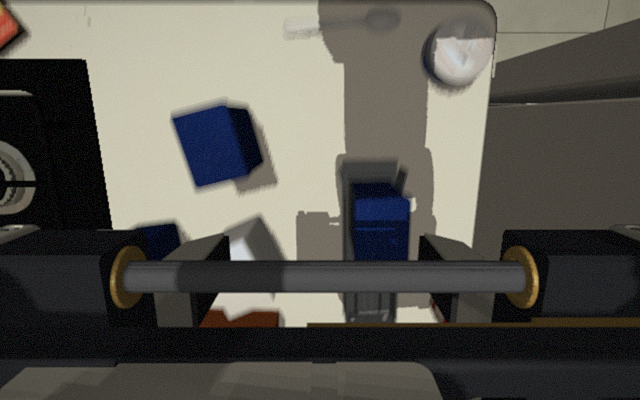

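Wrist view, slightly blurred: near tin at (213,145), stored tin at (380,210) in the holder, the gripper covering the lower half. I'll move forward for a steady view.

Emit:
step_arm([
  {"translation": [-30,-4,-4],"roll": 0},
  {"translation": [-30,-4,-4],"roll": 0},
  {"translation": [-30,-4,-4],"roll": 0},
  {"translation": [-10,-1,-1],"roll": 0},
  {"translation": [0,0,0],"roll": 0},
  {"translation": [0,0,0],"roll": 0},
  {"translation": [0,0,0],"roll": 0},
])

```text
time: 3.2
tool_pos: [0.6511, 0.1034, 0.3016]
tool_rot: [3.141, -0.001, -3.141]
contact_force: [-0.9, 0.3, -0.1]
opening: 0.0918
grip_force: 0.0
```

```bash
python3 - <<'E'
from h import *
import pickle
s=observe();print(s['tool_pos'],s['tool_rot'],s['time'],s['contact_force'])
c=get_calibration('wrist');im=snap('wrist','w2.png');pickle.dump(c,open('w2.pkl','wb'))
m=bluemask(im)
n,l,st,ce=cv2.connectedComponentsWithStats(m)
for k in range(1,n):
    if st[k,4]>150: print(st[k],ce[k])
E
```

```text
[0.65112191 0.10342647 0.30162409] [ 3.14142527e+00 -8.59142060e-04 -3.14108952e+00] 3.2 [-0.91634443  0.31542355 -0.12553299]
[ 179    0   93   89 5376] [222.60732887  40.54185268]
[ 367   91   60   80 4448] [396.3471223  130.20863309]
[  88  145  104   82 5328] [134.72391141 184.27477477]
```

View pics/w2.png

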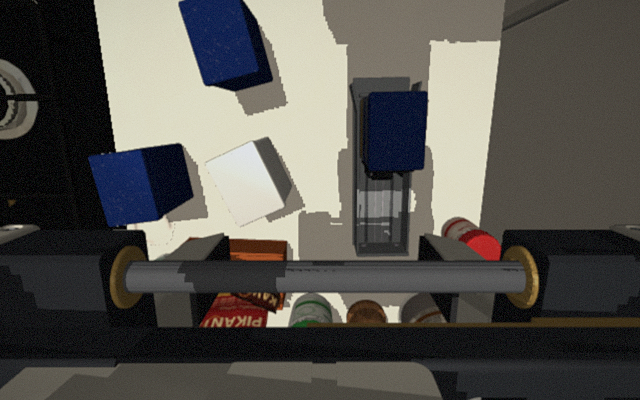

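```bash
cat >> h.py <<'E'
def dark(im,th=18):
    im=im.astype(int);return ((im[...,2]-im[...,0]>th)&(im.sum(2)<330)).astype(np.uint8)
E
python3 - <<'E'
from h import *
import pickle
c=pickle.load(open('w2.pkl','rb'));im=cv2.imread('pics/w2.png')[:,:,::-1]
for th in (8,14,20):
  m=dark(im,th)
  for n,uv,z0,p0,fulls in (('near',(222,40),0,(.514,.006,1.82),(1,)),('far',(135,184),0,(.658,-.105,1.7),(1,)),('stored',(396,130),.005,(.60,.175,1.6),(0,))):
   for f in fulls:
    try:
      mm,st=comp(m,uv);print(th,n,f,st,[np.round(v,4) for v in fit(c,mm,p0,f,z0)])
    except Exception as e: print(n,e)
a=im[70:260,335:435][:,:,::-1]
a=cv2.resize(a,None,fx=3.1,fy=3.1,interpolation=cv2.INTER_CUBIC)
a=np.clip(a.astype(float)*1.5,0,255).astype(np.uint8)
a2=cv2.imread('pics/top0.png')[115:220,230:285]
a2=cv2.resize(a2,None,fx=5.6,fy=5.6,interpolation=cv2.INTER_CUBIC);a2=np.clip(a2.astype(float)*1.3,0,255).astype(np.uint8)
print(a.shape,a2.shape)
o=np.zeros((590,640,3),np.uint8);o[:a.shape[0],:310]=a[:590];o[:a2.shape[0],320:320+a2.shape[1]]=a2[:590]
cv2.imwrite('pics/c2.png',o)
E
```

```text
8 near 1 [ 179    0   93   91 6030] [array([0.5094, 0.005 , 1.8221]), np.float64(442.1098), np.float64(6030.0)]
8 far 1 [  87  144  106   84 6341] [array([ 0.658 , -0.1049,  1.7305]), np.float64(571.6863), np.float64(6341.0)]
8 stored 0 [ 363   91   64   81 4694] [array([0.6006, 0.1738, 1.5936]), np.float64(220.6627), np.float64(4694.0)]
14 near 1 [ 179    0   93   90 5776] [array([0.5093, 0.0049, 1.8315]), np.float64(686.8706), np.float64(5776.0)]
14 far 1 [  88  144  105   83 5965] [array([ 0.6583, -0.1048,  1.734 ]), np.float64(941.4235), np.float64(5965.0)]
14 stored 0 [ 367   91   60   80 4516] [array([0.6007, 0.1739, 1.5916]), np.float64(196.4902), np.float64(4516.0)]
20 near 1 [ 179    0   91   85 5071] [array([ 4.9740e-01, -1.7000e-03,  1.9262e+00]), np.float64(1046.3294), np.float64(5071.0)]
20 far 1 [  88  145  102   82 4714] [array([ 0.6578, -0.1045,  1.7294]), np.float64(2186.2118), np.float64(4714.0)]
20 stored 0 [ 367   91   60   80 4410] [array([0.6008, 0.174 , 1.6014]), np.float64(287.8353), np.float64(4410.0)]
(589, 310, 3) (588, 308, 3)
```

View pics/c2.png

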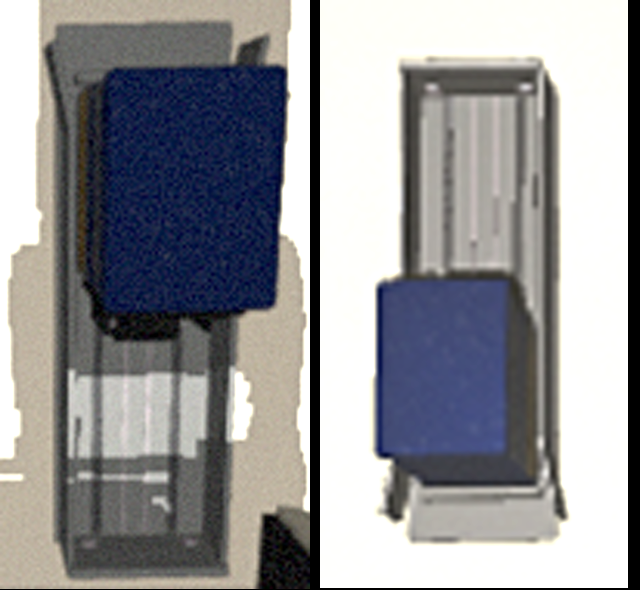

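```bash
python3 - <<'E'
from h import *
import pickle
c=pickle.load(open('w2.pkl','rb'));t=get_calibration('top')
W=lambda x,y:(335+x/3.1-.35,70+y/3.1-.35); Tt=lambda x,y:(230+(x-320)/5.6-.4,115+y/5.6-.4)
z=.043
for n,p in (('w back L',(60,575)),('w back R',(229,573)),('w wallL front',(62,140)),('w wallL back',(62,540)),('w R wall at back',(229,560)),('w R wall mid',(238,330))): print(n,np.round(ray(c,W(*p),z),4))
for n,p in (('t back L',(401,62)),('t back R',(546,62)),('t L wall',(401,260)),('t R wall back',(546,80)),('t R wall front',(547,470))): print(n,np.round(ray(t,Tt(*p),z),4))
im1=cv2.imread('pics/w2.png')[:,:,::-1];im0=cv2.imread('pics/top0.png')[:,:,::-1]
# joint fit of stored tin top and loose tins with free top height
def J(p,ms,full,z0):
    return sum(np.abs(hullmask(k,corners(*p[:3],zs=(z0,p[3]) if full else (p[3],)),2)-m).sum()/np.sqrt(m.sum()) for k,m in ms)
for n,u1,u0,p0,full in (('near',(222,40),(322,217),(.511,.005,1.82,.105),1),('far',(135,184),(367,160),(.658,-.105,1.73,.105),1),('stored',(396,130),(253,180),(.601,.174,1.59,.11),0)):
    ms=[(c,comp(dark(im1,8 if full else 14),u1)[0]),(t,comp(dark(im0,8 if full else 20),u0)[0])]
    q=np.array(p0);r=minimize(J,q,args=(ms,full,0),method='Nelder-Mead',options=dict(initial_simplex=q+np.vstack([np.zeros(4),np.diag([.006,.006,.08,.008])]),xatol=1e-4,fatol=.01))
    print(n,np.round(r.x,4),round(r.fun,1))
E
```

```text
w back L [0.7593 0.142  0.043 ]
w back R [0.7585 0.2123 0.043 ]
w wallL front [0.5839 0.1391 0.043 ]
w wallL back [0.7439 0.1425 0.043 ]
w R wall at back [0.7527 0.2119 0.043 ]
w R wall mid [0.6563 0.2098 0.043 ]
t back L [0.7611 0.2122 0.043 ]
t back R [0.7611 0.1442 0.043 ]
t L wall [0.6657 0.2094 0.043 ]
t R wall back [0.7523 0.144  0.043 ]
t R wall front [0.5673 0.1399 0.043 ]
near [0.5123 0.004  1.8312 0.1014] 10.1
far [ 0.6603 -0.1092  1.7156  0.0998] 13.4
stored [0.6008 0.1754 1.6006 0.1085] 4.9
```

Emit:
step_arm([
  {"translation": [0,0,0],"roll": -0.085},
  {"translation": [0,0,0],"roll": -0.085},
  {"translation": [0,0,0],"roll": -0.085},
  {"translation": [26.5,-10,25],"roll": 0},
  {"translation": [26.5,-10,25],"roll": 0},
  {"translation": [26.5,-10,25],"roll": 0},
  {"translation": [26.5,-10,25],"roll": 0},
  {"translation": [26.5,-10,25],"roll": 0},
  {"translation": [26.5,-10,25],"roll": 0},
  {"translation": [0,0,0],"roll": 0},
  {"translation": [0,0,0],"roll": 0},
  {"translation": [0,0,0],"roll": 0},
])

```text
time: 4.25
tool_pos: [0.5142, 0.0051, 0.1532]
tool_rot: [-3.141, 0.003, -2.886]
contact_force: [0.6, -0.1, -0.1]
opening: 0.0916
grip_force: 0.0
```

```bash
python3 - <<'E'
from h import *
s=observe();print(s['tool_pos'],s['tool_rot'],s['time'])
c=get_calibration('wrist');im=snap('wrist','w3.png')
m=dark(im,8)
mm,st=comp(m,proj(c,[.51,.005,.1])[0]);print(st)
for f in (0,1):print([np.round(v,4) for v in fit(c,mm,(.512,.005,1.82),f,0)])
E
```

```text
[0.51419509 0.00513427 0.15316889] [-3.14064347e+00  3.07693455e-03 -2.88648147e+00] 4.25
[ 277  149   94  112 9831]
[array([0.5059, 0.0026, 1.825 ]), np.float64(1672.9765), np.float64(9831.0)]
[array([4.9910e-01, 1.4000e-03, 1.8254e+00]), np.float64(2575.6392), np.float64(9831.0)]
```

View pics/w3.png

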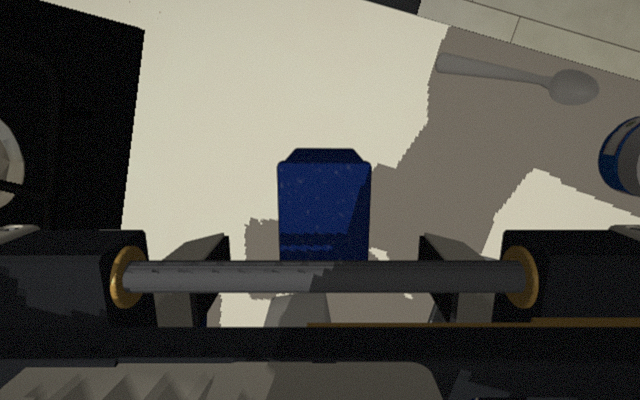

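Emit:
step_arm([
  {"translation": [0,0,19],"roll": 0},
  {"translation": [0,0,19],"roll": 0},
  {"translation": [0,0,19],"roll": 0},
  {"translation": [0,0,19],"roll": 0},
  {"translation": [0,0,19],"roll": 0},
  {"translation": [0,0,0],"roll": 0},
  {"translation": [0,0,0],"roll": 0},
  {"translation": [0,0,0],"roll": 0},
])

```text
time: 4.97
tool_pos: [0.5149, 0.0051, 0.0582]
tool_rot: [-3.141, 0.003, -2.886]
contact_force: [-0.5, 0.4, -0.3]
opening: 0.0916
grip_force: 0.0
```

Emit:
step_arm([
  {"translation": [0,0,0],"roll": 0},
  {"translation": [0,0,0],"roll": 0},
  {"translation": [0,0,0],"roll": 0},
  {"translation": [0,0,0],"roll": 0},
  {"translation": [0,0,0],"roll": 0},
  {"translation": [0,0,0],"roll": 0},
  {"translation": [0,0,0],"roll": 0},
  {"translation": [0,0,0],"roll": 0},
], fingers=0, grip_force=35)

```text
time: 5.63
tool_pos: [0.5134, 0.0049, 0.0569]
tool_rot: [-3.142, 0.0, -2.887]
contact_force: [-0.6, -1.1, 2.1]
opening: 0.0571
grip_force: 35.0
```

Emit:
step_arm([
  {"translation": [0,0,-8],"roll": 0},
  {"translation": [0,0,-8],"roll": 0},
  {"translation": [0,0,-8],"roll": 0},
  {"translation": [0,0,-8],"roll": 0},
  {"translation": [0,0,0],"roll": 0},
  {"translation": [0,0,0],"roll": 0},
  {"translation": [0,0,0],"roll": 0},
  {"translation": [0,0,0],"roll": 0},
])

```text
time: 6.3
tool_pos: [0.5129, 0.005, 0.0883]
tool_rot: [3.141, -0.001, -2.886]
contact_force: [-0.4, 0.5, -5.9]
opening: 0.0567
grip_force: 35.0
```

```bash
cat > f.py <<'E'
from h import *
import sys
F=[]
for i in range(int(sys.argv[1])):
    snap('wrist');F.append(observe()['contact_force'])
s=observe();print(np.mean(F,0),np.std(F,0),s['tool_pos'],s['opening'],s['grip_force'],s['time'])
E
python3 f.py 10
```

```text
[-0.06814052  0.22615938 -5.04521356] [0.50262767 0.36925683 0.50734737] [0.51328241 0.00494886 0.08866505] 0.05666555032678046 34.981688261032104 6.8
```

Weight is 5.05 N, about 0.51 kg, so the near tin is the full one. Next I align it with the holder, in front of the lip.

Emit:
step_arm([
  {"translation": [0,0,0],"roll": 0.078},
  {"translation": [0,0,0],"roll": 0.078},
  {"translation": [0,0,0],"roll": 0.078},
  {"translation": [5,10,0],"roll": 0},
  {"translation": [5,20,0],"roll": 0},
  {"translation": [5,30,0],"roll": 0},
  {"translation": [3,30,0],"roll": 0},
  {"translation": [0,30,0],"roll": 0},
  {"translation": [0,24,0],"roll": 0},
  {"translation": [0,14,0],"roll": 0},
  {"translation": [0,9,0],"roll": 0},
  {"translation": [0,0,0],"roll": 0},
  {"translation": [0,0,0],"roll": 0},
  {"translation": [0,0,0],"roll": 0},
  {"translation": [0,0,0],"roll": 0},
])

```text
time: 8.05
tool_pos: [0.4918, 0.1705, 0.0887]
tool_rot: [-3.141, -0.0, -3.121]
contact_force: [0.4, 0.1, -5.1]
opening: 0.057
grip_force: 35.0
```

```bash
python3 f.py 3; python3 - <<'E'
from h import *
s=observe();print(s['tool_rot'])
t=get_calibration('top')
a=snap('top')[130:260,215:315];b=snap('side')[125:215,295:395]
f=lambda i,k:cv2.resize(np.ascontiguousarray(i[:,:,::-1]),None,fx=k,fy=k,interpolation=cv2.INTER_CUBIC)
A=f(a,4);B=f(b,4);o=np.zeros((520,800,3),np.uint8);o[:,:400]=A;o[:360,400:]=B;cv2.imwrite('pics/c3.png',o)
E
```

```text
[ 0.98205025 -0.44334852 -5.54480566] [0.13449984 0.23140307 0.44762284] [0.49188195 0.1707714  0.08875312] 0.0568483114426177 34.981743693351746 8.2
[ 3.14159017e+00 -2.51300641e-05 -3.12147080e+00]
```

View pics/c3.png

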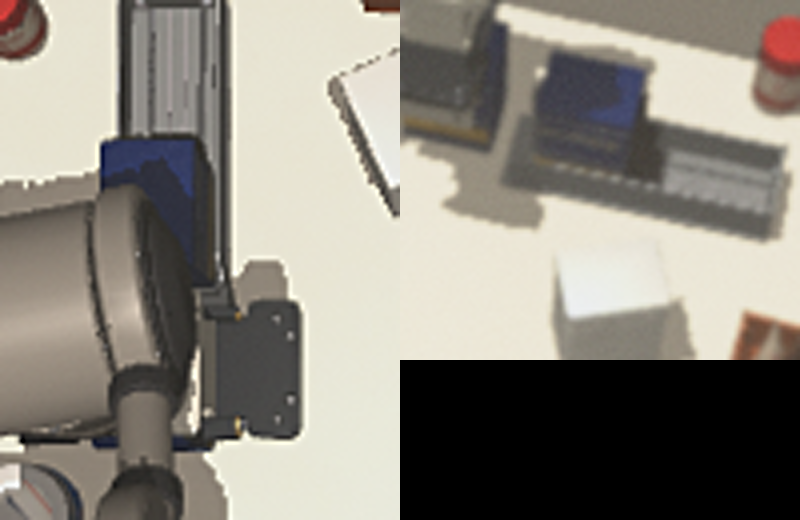

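Emit:
step_arm([
  {"translation": [-3,0.5,2],"roll": 0},
  {"translation": [-5,0.5,2],"roll": 0},
  {"translation": [-6,0,1],"roll": 0},
  {"translation": [-5,0,0],"roll": 0},
  {"translation": [-3,0,0],"roll": 0},
  {"translation": [-2,0,0],"roll": 0},
  {"translation": [-1,0,0],"roll": 0},
  {"translation": [-1,0,0],"roll": 0},
  {"translation": [0,0,0],"roll": 0},
  {"translation": [0,0,0],"roll": 0},
])

```text
time: 9.13
tool_pos: [0.5176, 0.1731, 0.0837]
tool_rot: [3.142, -0.0, -3.12]
contact_force: [-0.3, 0.0, -5.1]
opening: 0.0566
grip_force: 35.0
```

Emit:
step_arm([
  {"translation": [-1.5,0,0],"roll": 0},
  {"translation": [-1.5,0,0],"roll": 0},
  {"translation": [-1.5,0,0],"roll": 0},
  {"translation": [-1.5,0,0],"roll": 0},
  {"translation": [-1.5,0,0],"roll": 0},
  {"translation": [-1.5,0,0],"roll": 0},
  {"translation": [-1.5,0,0],"roll": 0},
  {"translation": [-1.5,0,0],"roll": 0},
  {"translation": [0,0,0],"roll": 0},
])

```text
time: 9.88
tool_pos: [0.528, 0.1733, 0.0835]
tool_rot: [-3.141, -0.004, -3.12]
contact_force: [-6.0, 0.3, 0.0]
opening: 0.0569
grip_force: 35.0
```

```bash
python3 f.py 3
```

```text
[-7.11722382 -0.55694196 -1.03186616] [0.55747159 0.2999981  0.19196706] [0.52801457 0.17332269 0.08355115] 0.05714809781089404 34.98123228549957 10.0333
```

Emit:
step_arm([
  {"translation": [-1,0,0],"roll": 0},
  {"translation": [-1,0,0],"roll": 0},
  {"translation": [-1,0,0],"roll": 0},
  {"translation": [-1.5,0,0],"roll": 0},
  {"translation": [-1.5,0,0],"roll": 0},
  {"translation": [-1.5,0,0],"roll": 0},
])

```text
time: 10.53
tool_pos: [0.535, 0.1735, 0.0836]
tool_rot: [-3.141, -0.005, -3.12]
contact_force: [-9.1, 0.3, 0.6]
opening: 0.0572
grip_force: 35.0
```

Emit:
step_arm([
  {"translation": [-1.5,0,0],"roll": 0},
  {"translation": [-1.5,0,0],"roll": 0},
  {"translation": [-1.5,0,0],"roll": 0},
  {"translation": [-1.5,0,0],"roll": 0},
  {"translation": [-1.5,0,0],"roll": 0},
  {"translation": [-1.5,0,0],"roll": 0},
  {"translation": [-1.5,0,0],"roll": 0},
  {"translation": [-1.5,0,0],"roll": 0},
])

```text
time: 11.2
tool_pos: [0.547, 0.1737, 0.0836]
tool_rot: [-3.141, -0.005, -3.12]
contact_force: [-9.2, -0.9, 1.4]
opening: 0.0569
grip_force: 35.0
```

```bash
python3 - <<'E'
from h import *
b=snap('side')[120:190,305:405];a=snap('top')[130:220,230:300];w=snap('wrist')
f=lambda i,k:cv2.resize(np.ascontiguousarray(i[:,:,::-1]),None,fx=k,fy=k,interpolation=cv2.INTER_CUBIC)
o=np.zeros((600,800,3),np.uint8);B=f(b,5);o[:350,:500]=B
A=f(a,4);o[:360,500:780]=A
W=f(w[120:240,220:440],2);W=np.clip(W*1.6,0,255).astype(np.uint8);o[360:600,:440]=W
cv2.imwrite('pics/c4.png',o);s=observe();print(s['contact_force'],s['torque'])
E
```

```text
[-7.02806153 -1.27315586 -0.57660025] [ 0.03647155  0.9827637  -0.00476171]
```

View pics/c4.png

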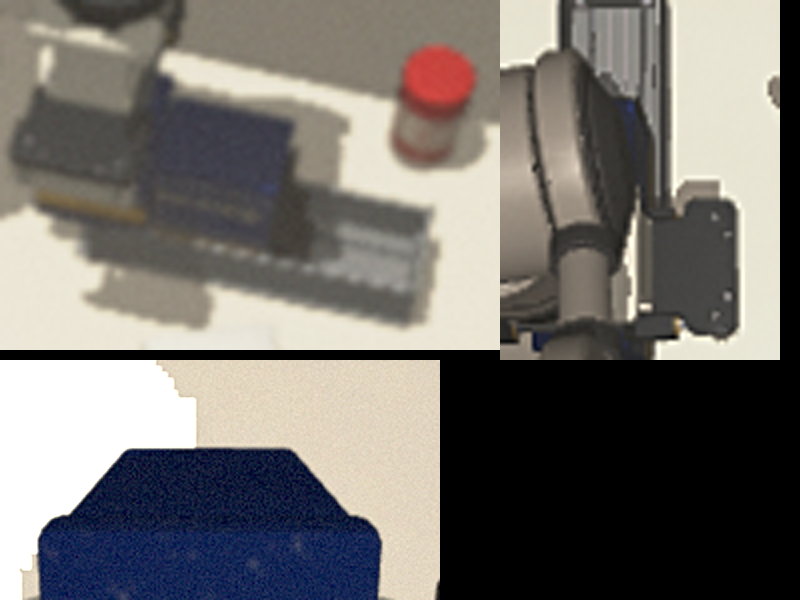

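Emit:
step_arm([
  {"translation": [-1.5,0,0],"roll": 0},
  {"translation": [-1.5,0,0],"roll": 0},
  {"translation": [-1.5,0,0],"roll": 0},
  {"translation": [-1.5,0,0],"roll": 0},
  {"translation": [-1.5,0,0],"roll": 0},
  {"translation": [-1.5,0,0],"roll": 0},
  {"translation": [-1.5,0,0],"roll": 0},
  {"translation": [-1.5,0,0],"roll": 0},
  {"translation": [-1.5,0,0],"roll": 0},
  {"translation": [-1.5,0,0],"roll": 0},
])

```text
time: 12.18
tool_pos: [0.5619, 0.174, 0.0835]
tool_rot: [-3.141, -0.005, -3.12]
contact_force: [-9.5, -0.4, 0.2]
opening: 0.0566
grip_force: 35.0
```

Emit:
step_arm([
  {"translation": [-1.5,0,0],"roll": 0},
  {"translation": [-1.5,0,0],"roll": 0},
  {"translation": [-1.5,0,0],"roll": 0},
  {"translation": [-1.5,0,0],"roll": 0},
  {"translation": [-1.5,0,0],"roll": 0},
  {"translation": [-1.5,0,0],"roll": 0},
  {"translation": [-1.5,0,0],"roll": 0},
  {"translation": [-1.5,0,0],"roll": 0},
  {"translation": [-1.5,0,0],"roll": 0},
  {"translation": [-1.5,0,0],"roll": 0},
  {"translation": [-1.5,0,0],"roll": 0},
  {"translation": [-1.5,0,0],"roll": 0},
])

```text
time: 13.18
tool_pos: [0.5798, 0.1743, 0.0836]
tool_rot: [-3.141, -0.006, -3.12]
contact_force: [-10.6, -1.6, 2.0]
opening: 0.057
grip_force: 35.0
```

Emit:
step_arm([
  {"translation": [-1.5,0,0],"roll": 0},
  {"translation": [-1.5,0,0],"roll": 0},
  {"translation": [-1.5,0,0],"roll": 0},
  {"translation": [-1.5,0,0],"roll": 0},
  {"translation": [-1.5,0,0],"roll": 0},
  {"translation": [-1.5,0,0],"roll": 0},
  {"translation": [-1.5,0,0],"roll": 0},
  {"translation": [-1,0,0],"roll": 0},
  {"translation": [-1,0,0],"roll": 0},
  {"translation": [-1,0,0],"roll": 0},
])

```text
time: 14.02
tool_pos: [0.5932, 0.1746, 0.0835]
tool_rot: [-3.141, -0.006, -3.12]
contact_force: [-10.4, -0.8, 2.2]
opening: 0.0567
grip_force: 35.0
```

Emit:
step_arm([
  {"translation": [-1,0,0],"roll": 0},
  {"translation": [-1,0,0],"roll": 0},
  {"translation": [-1,0,0],"roll": 0},
  {"translation": [-1,0,0],"roll": 0},
])

```text
time: 14.35
tool_pos: [0.5972, 0.1747, 0.0836]
tool_rot: [-3.141, -0.006, -3.12]
contact_force: [-11.4, -0.7, 1.7]
opening: 0.057
grip_force: 35.0
```

Emit:
step_arm([
  {"translation": [-1,0,0],"roll": 0},
  {"translation": [-1,0,0],"roll": 0},
  {"translation": [-1,0,0],"roll": 0},
])

```text
time: 14.6
tool_pos: [0.6002, 0.1747, 0.0836]
tool_rot: [-3.141, -0.006, -3.12]
contact_force: [-10.2, -1.4, 2.1]
opening: 0.0573
grip_force: 35.0
```

Emit:
step_arm([
  {"translation": [-1,0,0],"roll": 0},
  {"translation": [-1,0,0],"roll": 0},
])

```text
time: 14.77
tool_pos: [0.6022, 0.1748, 0.0836]
tool_rot: [-3.141, -0.006, -3.12]
contact_force: [-10.7, -1.3, 2.0]
opening: 0.0568
grip_force: 35.0
```

Emit:
step_arm([
  {"translation": [-1,0,0],"roll": 0},
  {"translation": [-1,0,0],"roll": 0},
])

```text
time: 14.93
tool_pos: [0.6034, 0.1748, 0.0836]
tool_rot: [-3.141, -0.008, -3.12]
contact_force: [-17.0, -2.4, 7.3]
opening: 0.0569
grip_force: 35.0
```

Emit:
step_arm([
  {"translation": [-1,0,0],"roll": 0},
])

```text
time: 15.02
tool_pos: [0.6035, 0.1748, 0.0838]
tool_rot: [-3.141, -0.01, -3.12]
contact_force: [-20.7, -2.3, 9.7]
opening: 0.0568
grip_force: 35.0
```

Emit:
step_arm([
  {"translation": [-1,0,0],"roll": 0},
])

```text
time: 15.1
tool_pos: [0.6037, 0.1748, 0.0838]
tool_rot: [-3.141, -0.011, -3.12]
contact_force: [-22.0, -2.5, 9.2]
opening: 0.0573
grip_force: 35.0
```

Emit:
step_arm([
  {"translation": [1,0,0],"roll": 0},
  {"translation": [1,0,0],"roll": 0},
  {"translation": [0,0,0],"roll": 0},
  {"translation": [0,0,1],"roll": 0},
  {"translation": [0,0,1],"roll": 0},
])

```text
time: 15.52
tool_pos: [0.6036, 0.1749, 0.0817]
tool_rot: [-3.141, -0.007, -3.12]
contact_force: [-13.0, -0.9, 3.9]
opening: 0.0568
grip_force: 35.0
```

Emit:
step_arm([
  {"translation": [0,0,1.5],"roll": 0},
  {"translation": [0,0,1.5],"roll": 0},
  {"translation": [0,0,1.5],"roll": 0},
  {"translation": [0,0,1.5],"roll": 0},
])

```text
time: 15.85
tool_pos: [0.6035, 0.1751, 0.0756]
tool_rot: [-3.141, -0.007, -3.12]
contact_force: [-13.2, -1.4, 4.2]
opening: 0.0567
grip_force: 35.0
```

Emit:
step_arm([
  {"translation": [0,0,1],"roll": 0},
  {"translation": [0,0,1],"roll": 0},
  {"translation": [0,0,1],"roll": 0},
  {"translation": [0,0,1],"roll": 0},
])

```text
time: 16.18
tool_pos: [0.6035, 0.1751, 0.0716]
tool_rot: [-3.141, -0.007, -3.12]
contact_force: [-12.4, -0.6, 3.5]
opening: 0.0568
grip_force: 35.0
```

Emit:
step_arm([
  {"translation": [0,0,1],"roll": 0},
  {"translation": [0,0,1],"roll": 0},
  {"translation": [0,0,1],"roll": 0},
  {"translation": [0,0,1],"roll": 0},
])

```text
time: 16.52
tool_pos: [0.6035, 0.1751, 0.0677]
tool_rot: [-3.141, -0.007, -3.12]
contact_force: [-14.5, -1.2, 4.2]
opening: 0.0569
grip_force: 35.0
```

Emit:
step_arm([
  {"translation": [0,0,1],"roll": 0},
  {"translation": [0,0,1],"roll": 0},
  {"translation": [0,0,1],"roll": 0},
  {"translation": [0,0,0.7],"roll": 0},
])

```text
time: 16.85
tool_pos: [0.6035, 0.1751, 0.0639]
tool_rot: [-3.141, -0.007, -3.12]
contact_force: [-13.9, -0.4, 3.6]
opening: 0.057
grip_force: 35.0
```

Emit:
step_arm([
  {"translation": [0,0,0.5],"roll": 0},
  {"translation": [0,0,0.5],"roll": 0},
])

```text
time: 17.02
tool_pos: [0.6035, 0.1751, 0.0629]
tool_rot: [-3.141, -0.007, -3.12]
contact_force: [-13.3, 0.5, 5.2]
opening: 0.057
grip_force: 35.0
```

Emit:
step_arm([
  {"translation": [0,0,0.5],"roll": 0},
  {"translation": [0,0,0.5],"roll": 0},
])

```text
time: 17.18
tool_pos: [0.6035, 0.1751, 0.062]
tool_rot: [-3.141, -0.007, -3.12]
contact_force: [-15.8, -1.4, 11.1]
opening: 0.0569
grip_force: 35.0
```

Emit:
step_arm([
  {"translation": [0.7,0,0],"roll": 0},
  {"translation": [0.7,0,0],"roll": 0},
  {"translation": [0.7,0,0],"roll": 0},
  {"translation": [0.7,0,0.3],"roll": 0},
  {"translation": [0.7,0,0],"roll": 0},
  {"translation": [0,0,0],"roll": 0},
])

```text
time: 17.68
tool_pos: [0.6032, 0.175, 0.0619]
tool_rot: [3.141, 0.0, -3.12]
contact_force: [-2.3, 0.2, -0.7]
opening: 0.0569
grip_force: 35.0
```

```bash
python3 f.py 3;python3 -c "
from h import *
print(observe()['tool_rot'])"
```

```text
[-2.61127181  1.14399888  0.19738304] [0.46745064 0.29194248 0.49991848] [0.60327594 0.17502758 0.06194776] 0.05648536676153448 34.988059401512146 17.8333
[ 3.14130272e+00  1.24991310e-04 -3.12042155e+00]
```

Emit:
step_arm([
  {"translation": [0.7,0,0],"roll": 0},
  {"translation": [0.7,0,0],"roll": 0},
  {"translation": [0.7,0,0],"roll": 0},
  {"translation": [0,0,0],"roll": 0},
  {"translation": [0,0,0],"roll": 0},
])

```text
time: 18.25
tool_pos: [0.6017, 0.1749, 0.062]
tool_rot: [3.141, 0.002, -3.12]
contact_force: [0.5, 1.1, -1.2]
opening: 0.0569
grip_force: 35.0
```

```bash
python3 f.py 3
```

```text
[ 1.81032315  1.34246147 -0.92506953] [0.10798646 0.97610874 0.393278  ] [0.60165899 0.17486467 0.06200494] 0.05697159407445265 34.985142946243286 18.4
```

Emit:
step_arm([
  {"translation": [0,0,0],"roll": 0},
  {"translation": [0,0,0],"roll": 0},
], grip_force=5)

```text
time: 18.57
tool_pos: [0.6012, 0.1748, 0.062]
tool_rot: [3.142, 0.0, -3.12]
contact_force: [0.7, 0.5, 2.3]
opening: 0.057
grip_force: 5.0
```

Emit:
step_arm([
  {"translation": [0,0,0],"roll": 0},
  {"translation": [0,0,0],"roll": 0},
  {"translation": [0,0,0],"roll": 0},
  {"translation": [0,0,0],"roll": 0},
  {"translation": [0,0,0],"roll": 0},
  {"translation": [0,0,0],"roll": 0},
], fingers=0.95)

```text
time: 19.07
tool_pos: [0.6011, 0.1748, 0.0617]
tool_rot: [3.142, -0.0, -3.12]
contact_force: [-0.0, 0.6, -0.3]
opening: 0.0865
grip_force: 0.0
```

Emit:
step_arm([
  {"translation": [0,0,-5],"roll": 0},
  {"translation": [0,0,-10],"roll": 0},
  {"translation": [0,0,-20],"roll": 0},
  {"translation": [0,0,-25],"roll": 0},
  {"translation": [0,0,-30],"roll": 0},
  {"translation": [0,0,-30],"roll": 0},
  {"translation": [0,0,-30],"roll": 0},
  {"translation": [0,0,-20],"roll": 0},
  {"translation": [0,0,0],"roll": 0},
  {"translation": [0,0,0],"roll": 0},
  {"translation": [0,0,0],"roll": 0},
  {"translation": [0,0,0],"roll": 0},
])

```text
time: 20.07
tool_pos: [0.6004, 0.1747, 0.2305]
tool_rot: [-3.141, -0.003, -3.12]
contact_force: [0.0, -0.7, -0.6]
opening: 0.0875
grip_force: 0.0
```

```bash
python3 - <<'E'
from h import *
s=observe();print(s['tool_pos'],s['contact_force'],s['time'])
cw=get_calibration('wrist');w=snap('wrist');b=snap('side')[110:265,265:425];t=snap('top')
f=lambda i,k:cv2.resize(np.ascontiguousarray(i[:,:,::-1]),None,fx=k,fy=k,interpolation=cv2.INTER_CUBIC)
o=np.zeros((600,800,3),np.uint8);o[:465,:480]=f(b,3)
W=f(w[60:240,280:440],2);W=np.clip(W*1.4,0,255).astype(np.uint8);o[:360,480:800]=W
o[465:600,:480][:130,:400]=f(t[115:245,230:430],2)[:130,:400] if 0 else f(t[115:245,200:400],2)[::2,:]
cv2.imwrite('pics/c5.png',o)
E
```

```text
[0.60041591 0.17470433 0.23047305] [ 0.0494707  -0.69133314 -0.55872487] 20.0667
```

View pics/c5.png

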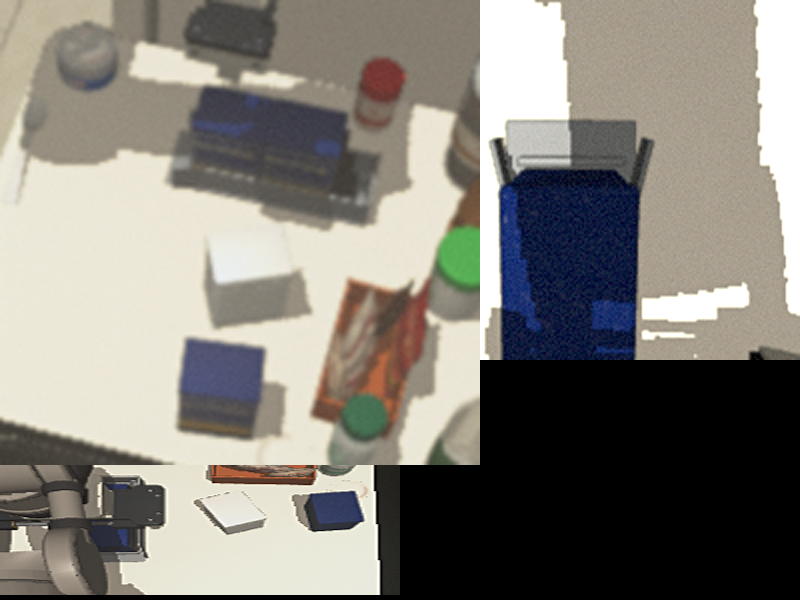

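The two tins stand in file and level, with the full one behind the lip. The far tin is still upright in its place, and the bystanders are undisturbed.

```bash
python3 -c "
from cell import hand_in;print(hand_in())"
```

```text
the job is handed in; nothing more can be done
None
```

The near tin weighed about 0.51 kg, so it was the full one; it now stands flat in the holder in front of the stored tin, the nearly empty tin was left upright where it stood, and the job is handed in at about 20 s.

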